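Prop the pocket multimeter on its sloped bench stand

TASK

Pick up the pocket multimeter (the one with a screen and a round dial) from the blue mat and set it down gently on the small sloped metal stand: lying flat on the slope, display facing up and at the upper end, in line with the slope, centred across it, with its lower edge at the lip. Leave the power bank and the phone where they are.

Things in the scene. Friction and masses are not known exactly. Their poses are not given: they have to be found in the camera images.
- meter: Pocket multimeter: loose grey slab 112 long (x), 48 wide (y), 23 thick (z) mm, face up on the mat, display at its +x end, a round dial (30 mm across, 4 mm proud of the face) nearer the -x end. About 0.16 kg. Origin: centre of its underside; x lengthwise to the display end, z out of the face. Starts with +x away from the robot within 30 degrees. Grip it across its width at the middle.
- rest: Fixed aluminium plate of the stand, 40 mm wide, tilted 15 degrees. Origin: on its upper face, centre line, 72 mm above the table; x up the slope (away from the robot within 20 degrees), y level, z out of the plate. Surface runs from x = -48 mm (lip there, 10 mm high) to +52 mm; meter against the lip has its origin at x = +8 mm. Below: thin post on a 110 x 100 x 10 mm foot.
- power_bank: Bystander: loose plain grey plastic slab with rounded edges and no dial or display, 100 long (x), 62 wide (y), 22 thick (z) mm, lying on the mat beside the meter. It may lie on either side of it. Origin: centre of its underside.
- phone: Bystander: loose smartphone with a black edge and a smooth dark grey screen, 150 long (x), 72 wide (y), 9 thick (z) mm, lying face up on the mat beyond the meter and the power bank. Origin: centre of its underside.
Things that resemble listed ones, but are neither listed nor needed, are in the scene too. What is shaped like the meter but orange is not meant.

How it is judged:
By the outcome, as a careful person would: the job done as asked, in the order asked, and still so for the second after the job is handed in, with the robot touching nothing.
It also fails if it takes over 40 s, if anything falls off the work surface, if the arm or the gripper's body presses on something with over 40 N, if the wrist force passes 120 N, or if a joint passes its speed limit or range.

ROBOT

A 6-joint arm with a two-finger parallel gripper is mounted at the origin on the work surface. World frame = base frame: x ahead of the robot, y to its left, z up, the work surface at z = 0. Lengths are in m, angles in rad, forces in N, time in s.
With the tool pointing down it reaches from about 0.4 to 0.825 m from the base axis. Payload 7 kg.
Tool frame: the origin (TCP) lies at the centre of the arm's flange, where the gripper is bolted on; the fingertips stand 178 mm ahead of it and the grasp point (between the pads) lies arm.tcp_to_grasp ahead of it (arm.tcp_to_grasp is the distance from the TCP to the grasp point, in m); z points along the fingers, y is the direction in which the jaws open and shut (so a half turn about z gives the same grasp; the last joint's range is limited). The gripper opens to 88 mm and grips with 3 to 60 N. Pads are 19 mm wide; open, the fingers measure 130 mm over their backs; the gripper's body (78 mm by 193 mm) begins 47 mm behind the grasp point.
Start: joints at [1.497, 0.359, 0.012, 0, -1.224, -0.288], TCP at [0.239, 0.631, 0.405] pointing down, gripper open.
Joint ranges: [-3.07, 3.07], [-1.43, 2.12], [-1.02, 1.25], [-3.03, 1.67], [-3.05, -0], [-3.03, 3.03]. Speed limits (rad/s): [2.39, 2.39, 3.01, 3.14, 3.14, 3.14].

INTERFACE

Orientations are given as [roll, pitch, yaw] about the fixed x, y, z axes, in that order (R = Rz(yaw) Ry(pitch) Rx(roll)).
In Python, from station import arm gives the robot as it stands.
- The arm moves only by the tool move_arm, never from a script. Its argument "deltas" is a list of rows, each a list of 6 numbers: the shift along the world's x, y, z in mm, then the turn, a rotation vector about the world's x, y, z in degrees. In form: [[tx, ty, tz, ax, ay, az], ...]. A call has exactly 5 rows; each row shifts and turns the commanded pose from where the row before left it; what a row does not reach is not made up. A row lasts 1/12 s, in which the tool goes at most 41.7 mm and 7.16 degrees, less where a joint would pass 70% of its speed; a pose out of reach is approached as far as the arm can. A call with a gripper value outside its range is refused whole. "claw" is the closure in counts, from 0 (fully open) to 255 (shut), set as the call begins (left out, the last holds). The fingers move at their own pace and stop on an object; "squeeze" is the grip in N (left out, the last holds). Time passes only in rows, so rows that do not move let the fingers close, or fill a call up. It gives the time, the measured TCP pose, the force and the opening at its end, in the units of the state.
- arm.get_state(): the state, without advancing time (a new reading comes with each control period).
- arm.grab_frame(name): name is "side" or "top" or "wrist"; returns the picture (420x560x3 uint8, red, green, blue); there is no depth.
- arm.calibration(name): a dict with "intrinsics" (3x3 intrinsics, pixels), "T" (4x4, takes a point from camera to world coordinates); the wrist camera has in their place "mount" (4x4, takes a point from camera to tool coordinates, whose origin is the TCP and whose axes are the flange's). Camera axes: x right, y up, looking along -z (the intrinsics and any distortion apply to the point x, -y, -z); pixel columns grow to the right and rows downward; lengths in m; the calibration is good to about 2 mm. A picture is of the moment at which its call begins: read the wrist's pose just before it. calibration takes no time and is no camera call.
- arm.job_done(): hands the job in, once; it reports no verdict.
Trained networks look in the newest picture that a camera, given by its name, has taken for a name from the list of things; names that differ only in an ending like _2 or _b are one class to them, and where a whole thing is asked for, a point or a joint stands for the part that bears it (a point fixed in the world has none). Each returns a list of dicts, best first, with "score" (0 to 1); they miss things now and then, are a little off and sometimes report something else, mostly with a low value. They report only what shows in the picture. A call takes as long as a camera call. They do not tell look-alikes from the thing itself.
- arm.spot_in(thing, camera): "xy" ([column, row] in pixels, amid what is visible of it).
- arm.masks_of(thing, camera): "pixels" (420x560 bool, what is visible of it) and "xy" ([column, row] in pixels, amid what is visible of it).
- arm.spot_point(thing, camera): "xy" ([column, row] in pixels: a listed point, or the origin of a listed thing).
The state is a dict: "t": time; "q": joint angles; "qd": joint speeds; "joint_efforts": joint torques, N m; "eef_pos": TCP position; "ee_rot": TCP orientation; "force": force on the tool from outside, world axes, zero at the start; "moment": the same for the moment, N m; "width": finger opening in m.
Only numpy, scipy, OpenCV 4.12 (cv2) and the standard library are available. Lean on these libraries where they do the work, as an engineer would, in place of code of your own. Each camera call takes 0.05 s, during which the arm holds its last target. There are 200 camera calls.

## Working session

There is one attempt and no reset: what is moved stays moved. The work goes in short steps, Python scripts to look and compute and a tool call to move; the robot and the scene stay as the last step left them, time stands still between calls to the robot, and variables do not carry over. Pictures are saved under pics/ and viewed, about 8 in all and at most 12, crops included, and the job is handed in when it is done.

Besides the shell and the picture viewer there is one more tool, called after "Call:" as a command line: name --pt "numbers of a row" for each row, then --argument value for the rest. move_arm: Moves the arm, as the interface text tells. Its arguments: {"type":"object","properties":{"deltas":{"type":"array","items":{"type":"array","items":{"type":"number"}}},"claw":{"type":"number"},"squeeze":{"type":"number"}},"required":["deltas"]}

```bash
ls; mkdir -p pics; python3 - <<'E'
from station import arm
import cv2,numpy as np
print(arm.get_state(), arm.tcp_to_grasp)
for c in ["top","side"]:
    im=arm.grab_frame(c); cv2.imwrite(f"pics/{c}0.png",im[:,:,::-1])
    print(c,arm.calibration(c))
    for t in ["meter","rest","power_bank","phone"]:
        print(t,[(np.round(d["xy"],1).tolist(),round(d["score"],2)) for d in arm.spot_point(t,c)], [(np.round(d["xy"],1).tolist(),round(d["score"],2),int(d["pixels"].sum())) for d in arm.masks_of(t,c)])
print(arm.calibration("wrist"))
E
```

```text
pics
{'t': 0.0, 'q': array([ 1.49709903e+00,  3.59351944e-01,  1.10734867e-02, -3.65680639e-04,
       -1.22412528e+00, -2.88122679e-01]), 'qd': array([-0.00244059, -0.00067409,  0.00046553, -0.00061268, -0.00122043,
        0.00016742]), 'joint_efforts': array([-1.84541437e-03, -5.82711983e+01,  2.93053079e+01,  6.99680284e+00,
        6.86382395e-03, -1.73519720e-04]), 'eef_pos': array([0.23884862, 0.63111068, 0.40374863]), 'ee_rot': array([ 3.13995381e+00, -1.27199082e-04, -3.61944399e-01]), 'force': array([ 0.00249585, -0.19062249,  0.39668064]), 'moment': array([-0.00745225, -0.00260368, -0.03876756]), 'width': 0.08739565351332325} 0.1593
top {'intrinsics': array([[473.42433242,   0.        , 285.39050757],
       [  0.        , 473.42433242, 212.63558064],
       [  0.        ,   0.        ,   1.        ]]), 'T': array([[-0.02719771,  0.9837127 , -0.17767839,  0.41520772],
       [-0.99962552, -0.02730125,  0.00186262, -0.05139926],
       [-0.00301856,  0.17766251,  0.98408685,  1.07903018],
       [ 0.        ,  0.        ,  0.        ,  1.        ]])}
meter [([437.9, 284.8],
[... 855 characters left out ...]
9.2, 273.5], 0.95)] [([175.5, 276.7], 0.66, 1193)]
power_bank [([302.7, 237.6], 0.86)] [([304.0, 233.1], 0.71, 1050)]
phone [([243.5, 194.4], 0.58)] [([242.8, 194.4], 0.96, 1236)]
{'intrinsics': array([[357.55291905,   0.        , 278.23164771],
       [  0.        , 357.55291905, 206.21734766],
       [  0.        ,   0.        ,   1.        ]]), 'mount': array([[ 4.54115424e-04,  9.68857958e-01,  2.47616742e-01,
         6.59500959e-02],
       [ 9.99999807e-01, -5.45074718e-04,  2.98786916e-04,
         6.56521399e-04],
       [ 4.24451708e-04,  2.47616559e-01, -9.68858018e-01,
         1.80944563e-02],
       [ 0.00000000e+00,  0.00000000e+00,  0.00000000e+00,
         1.00000000e+00]])}
```

View pics/top0.png

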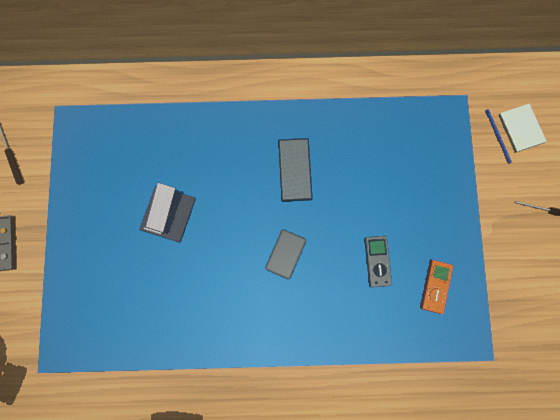

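View pics/side0.png

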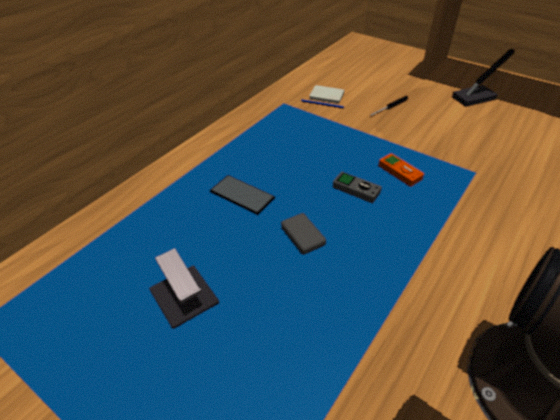

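The top view shows the grey meter at (378,261) with its display at the upper (far) end. The orange look-alike is at (437,285), the stand at (160,209) with its slope rising away from the robot, the power bank at (285,255) and the phone at (295,170). The side view agrees, with the meter at (357,187) and the stand at (177,277).

```bash
cat >h.py <<'E'
from station import arm
import cv2,numpy as np
from scipy.optimize import minimize
from scipy.spatial.transform import Rotation as R
def cam(c):
    k=arm.calibration(c)
    if "T" in k: return k["intrinsics"],k["T"]
    s=arm.get_state(); T=np.eye(4); T[:3,:3]=R.from_euler("xyz",s["ee_rot"]).as_matrix(); T[:3,3]=s["eef_pos"]
    return k["intrinsics"],T@k["mount"]
def proj(P,kt):
    K,T=kt; p=(np.asarray(P)-T[:3,3])@T[:3,:3]; p=p*[1,-1,-1]; p=p@K.T
    return p[:,:2]/p[:,2:]
def ray(xy,kt,z):
    K,T=kt; d=np.linalg.solve(K,[xy[0],xy[1],1])*[1,-1,-1]; d=T[:3,:3]@d
    return T[:3,3]+d*(z-T[2,3])/d[2]
def box(x0,x1,y,z0,z1): return np.array([[a,b,c] for a in(x0,x1) for b in(-y,y) for c in(z0,z1)])
METER=[box(-.056,.056,.024,0,.023)]
REST=[box(-.048,.052,.02,-.003,0),box(-.051,-.048,.02,-.003,.01)]
def sil(boxes,T,kt,sh,up=4):
    m=np.zeros((sh[0]*up,sh[1]*up),np.uint8)
    for b in boxes:
        p=proj(b@T[:3,:3].T+T[:3,3],kt); cv2.fillConvexPoly(m,cv2.convexHull(((p+.5)*up-.5).round().astype(np.int32)),1)
    return m
def pose(v,tilt=0):
    T=np.eye(4); T[:3,:3]=(R.from_euler("z",v[3])*R.from_euler("y",-tilt)).as_matrix(); T[:3,3]=v[:3]; return T
def fit(boxes,obs,v0,free,tilt=0,up=4):
    big=[(kt,cv2.resize(m.astype(np.uint8),None,fx=up,fy=up,interpolation=cv2.INTER_NEAREST)) for kt,m in obs]
    sc=np.array([.01,.01,.01,.1])[free]
    def f(u):
        v=np.array(v0,float); v[free]+=u*sc; c=0
        for kt,m in big:
            s=sil(boxes,pose(v,tilt),kt,obs[0][1].shape,up); c-=(s&m).sum()/(s|m).sum()
        return c/len(big)
    b=min((minimize(f,u0,method="Nelder-Mead",options=dict(initial_simplex=np.vstack([u0,u0+np.eye(len(sc))*1.0]))) for u0 in (np.zeros(len(sc)),-.5*np.ones(len(sc)))),key=lambda r:r.fun)
    v=np.array(v0,float); v[free]+=b.x*sc; return v,-b.fun
def mask(t,c,near):
    arm.grab_frame(c); d=arm.masks_of(t,c)
    return min(d,key=lambda e:np.hypot(*(np.array(e["xy"])-near)))["pixels"]
E
python3 - <<'E'
from h import *
kt,ks=cam("top"),cam("side")
m=mask("meter","top",(378,261)); ms=mask("meter","side",(357,187))
r=mask("rest","top",(160,209)); rs=mask("rest","side",(177,276))
p=ray((378,261),kt,.023); print(p)
v0=[*p[:2],0,0.0]
for o in ([(kt,m)],[(ks,ms)],[(kt,m),(ks,ms)]): print("meter",*fit(METER,o,v0,[0,1,3]))
p=ray((160,209),kt,.072); v0=[*p[:2],.072,-.25]; print(p)
for o in ([(kt,r)],[(ks,rs)],[(kt,r),(ks,rs)]): print("rest",*fit(REST,o,v0,[0,1,3],np.radians(15)))
E
```

```text
[ 0.49088354 -0.25634083  0.023     ]
meter [ 0.49151478 -0.25793507  0.          0.04352535] 0.9404011762234825
meter [ 0.49233547 -0.25562082  0.          0.0614011 ] 0.8903441363180755
meter [ 0.49204103 -0.25746522  0.          0.04549284] 0.9095262791905692
[0.61256438 0.21800463 0.072     ]
rest [ 0.61442499  0.21867128  0.072      -0.3373252 ] 0.9537956008583691
rest [ 0.61492963  0.22126673  0.072      -0.33041012] 0.9442523099158623
rest [ 0.61494934  0.21970347  0.072      -0.32777876] 0.922268166295457
```

Call:
move_arm --pt "15 -36 0 0 0 1" --pt "15 -36 0 0 0 1" --pt "15 -36 0 0 0 1" --pt "15 -36 0 0 0 1" --pt "15 -36 0 0 0 1" --claw 0

```text
t: 1.72
eef_pos: [0.3143, 0.4495, 0.4047]
ee_rot: [-3.141, -0.0, -0.273]
force: [1.0, 0.8, 0.2]
width: 0.0874
```

Call:
move_arm --pt "15 -36 0 0 0 1" --pt "15 -36 0 0 0 1" --pt "15 -36 0 0 0 1" --pt "15 -36 0 0 0 1" --pt "15 -36 0 0 0 1"

```text
t: 2.13
eef_pos: [0.3891, 0.2694, 0.4051]
ee_rot: [-3.141, -0.0, -0.186]
force: [0.8, 0.6, -0.1]
width: 0.0878
```

Call:
move_arm --pt "15 -36 0 0 0 1" --pt "15 -36 0 0 0 1" --pt "6 -38 0 0 0 1" --pt "6 -38 0 0 0 1" --pt "6 -38 0 0 0 1"

```text
t: 2.55
eef_pos: [0.4368, 0.0834, 0.405]
ee_rot: [-3.141, -0.001, -0.099]
force: [1.8, -0.6, -0.1]
width: 0.0875
```

Call:
move_arm --pt "6 -38 0 0 0 1" --pt "6 -38 0 0 0 1" --pt "6 -38 -5 0 0 1" --pt "6 -38 -10 0 0 1" --pt "6 -38 -10 0 0 1"

```text
t: 2.97
eef_pos: [0.4668, -0.1067, 0.3802]
ee_rot: [-3.141, -0.002, -0.012]
force: [1.5, 0.6, 0.0]
width: 0.0877
```

Call:
move_arm --pt "6 -38 -10 0 0 1" --pt "6 -38 -10 0 0 1" --pt "6 -38 -10 0 0 1" --pt "6 -38 -10 0 0 0.3" --pt "0 0 0 0 0 0"

```text
t: 3.38
eef_pos: [0.4909, -0.2616, 0.3371]
ee_rot: [3.142, 0.003, 0.041]
force: [0.6, 1.1, 0.8]
width: 0.0877
```

```bash
python3 - <<'E'
from h import *
kw=cam("wrist"); im=arm.grab_frame("wrist")
d=arm.masks_of("meter","wrist"); print([(e["xy"],e["score"],e["pixels"].sum()) for e in d])
v0=[.492,-.2575,0,.046]
c=proj([[.492,-.2575,.023]],kw)[0]; print(c)
m=min(d,key=lambda e:np.hypot(*(np.array(e["xy"])-c)))["pixels"]
v,s=fit(METER,[(kw,m)],v0,[0,1,3]);print(v,s)
p=proj(METER[0]@pose(v)[:3,:3].T+pose(v)[:3,3],kw)
im=im[:,:,::-1].copy(); cv2.polylines(im,[cv2.convexHull(p.astype(np.float32)).astype(int)],1,(0,0,255),1); cv2.imwrite("pics/w1.png",im)
print(arm.get_state()["eef_pos"],arm.get_state()["ee_rot"])
E
```

```text
[([422.5, 228.0], 0.92, np.int64(3473)), ([270.8, 186.0], 0.64, np.int64(7319))]
[272.97693232 192.2158531 ]
[ 0.4921563 -0.2576271  0.         0.0455109] 0.9779159483840734
[ 0.49057856 -0.25828617  0.33862196] [-3.14121026e+00  1.95370324e-03  4.14226664e-02]
```

View pics/w1.png

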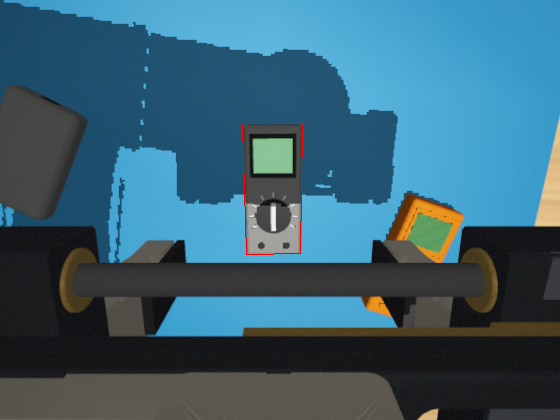

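The wrist view confirms the grey meter. The fitted outline matches it at (273,188), IoU 0.98. The orange one is clear of the fingers' path.

Call:
move_arm --pt "1.5 0.5 -35 0 0 0.2" --pt "0 0 -35 0 0 0" --pt "0 0 -35 0 0 0" --pt "0 0 -25 0 0 0" --pt "0 0 -14 0 0 0"

```text
t: 3.9
eef_pos: [0.4916, -0.2548, 0.1934]
ee_rot: [-3.141, 0.003, 0.049]
force: [0.1, 0.2, -0.5]
width: 0.0878
```

Call:
move_arm --pt "0 0 -8 0 0 0" --pt "0 0 -4 0 0 0" --pt "0 0 0 0 0 0" --pt "0 0 0 0 0 0" --pt "0 0 0 0 0 0"

```text
t: 4.32
eef_pos: [0.4931, -0.2561, 0.1851]
ee_rot: [3.141, -0.002, 0.049]
force: [-0.9, -0.6, 0.3]
width: 0.0875
```

Call:
move_arm --pt "0 -1 -1 0 0 0" --pt "0 0 0 0 0 0" --pt "0 0 0 0 0 0" --pt "0 0 0 0 0 0" --pt "0 0 0 0 0 0" --claw 255 --squeeze 20

```text
t: 4.73
eef_pos: [0.4924, -0.2573, 0.1828]
ee_rot: [3.142, -0.0, 0.048]
force: [-0.0, -0.5, -0.3]
width: 0.0598
```

Call:
move_arm --pt "0 0 0 0 0 0" --pt "0 0 0 0 0 0" --pt "0 0 0 0 0 0" --pt "0 0 0 0 0 0" --pt "0 0 0 0 0 0"

```text
t: 5.15
eef_pos: [0.4924, -0.2573, 0.1827]
ee_rot: [3.142, 0.0, 0.048]
force: [-0.5, -0.1, 1.0]
width: 0.0478
```

Call:
move_arm --pt "0 0 10 0 0 0" --pt "0 0 25 0 0 0" --pt "0 0 35 0 0 0" --pt "0 0 38 0 0 0" --pt "0 0 38 0 0 0" --squeeze 25

```text
t: 5.57
eef_pos: [0.4918, -0.2571, 0.3305]
ee_rot: [-3.141, 0.001, 0.048]
force: [0.9, -0.2, -2.1]
width: 0.048
```

Call:
move_arm --pt "2 20 20 0 0 -1" --pt "3 34 7 0 0 -1.5" --pt "3 36 6 0 0 -1.5" --pt "3 36 6 0 0 -1.5" --pt "3 36 6 0 0 -1.5"

```text
t: 5.98
eef_pos: [0.5057, -0.0939, 0.3748]
ee_rot: [-3.141, -0.001, -0.076]
force: [0.6, 0.8, -1.7]
width: 0.0478
```

Call:
move_arm --pt "3 36 6 0 0 -1.5" --pt "3 36 6 0 0 -1.5" --pt "3 36 6 0 0 -1.5" --pt "3 36 6 0 0 -1.5" --pt "3 36 6 0 0 -1.5"

```text
t: 6.4
eef_pos: [0.5207, 0.0864, 0.4047]
ee_rot: [-3.141, -0.0, -0.206]
force: [0.5, -0.1, -1.9]
width: 0.0478
```

Call:
move_arm --pt "3 36 6 0 0 -1.5" --pt "3 36 6 0 0 -1.5" --pt "3 36 2 0 0 -1.5" --pt "0 36 2 0 0 -1.5" --pt "0 20 0 0 0 -1.2"

```text
t: 6.82
eef_pos: [0.53, 0.2519, 0.4204]
ee_rot: [-3.141, -0.0, -0.33]
force: [0.4, -0.8, -2.0]
width: 0.0478
```

Call:
move_arm --pt "0 0 0 0 0 0" --pt "0 0 0 0 0 0" --pt "0 0 0 0 0 0" --pt "0 0 0 0 0 0" --pt "0 0 0 0 0 0"

```text
t: 7.23
eef_pos: [0.5304, 0.2477, 0.42]
ee_rot: [-3.141, -0.0, -0.331]
force: [0.9, -0.4, -1.2]
width: 0.0479
```

```bash
python3 - <<'E'
from h import *
kw=cam("wrist"); im=arm.grab_frame("wrist"); S=arm.get_state(); print(S["eef_pos"],S["ee_rot"],S["width"])
kt,ks=cam("top"),cam("side")
d=arm.masks_of("rest","wrist"); print([(e["xy"],e["score"],e["pixels"].sum()) for e in d])
m=d[0]["pixels"]; v0=[.6147,.2197,.072,-.33]; t=np.radians(15)
v,s=fit(REST,[(kw,m)],v0,[0,1,3],t);print(v,s)
im=im[:,:,::-1].copy(); im[m]=im[m]//2+np.uint8([0,100,0])
for b in REST: cv2.polylines(im,[cv2.convexHull(proj(b@pose(v,t)[:3,:3].T+pose(v,t)[:3,3],kw).astype(np.float32)).astype(int)],1,(0,0,255),1)
cv2.imwrite("pics/w2.png",im)
E
```

```text
[0.53042882 0.24777814 0.41997079] [-3.14134334e+00 -8.99643839e-05 -3.31424281e-01] 0.047485578671819524
[([274.3, 77.0], 0.9, np.int64(5466))]
[ 0.61607933  0.21923528  0.072      -0.3252004 ] 0.9298311164250486
```

View pics/w2.png

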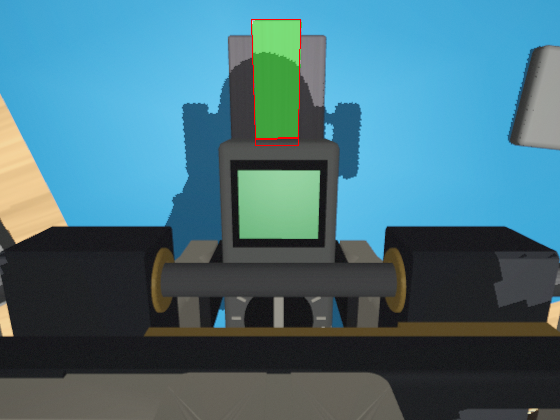

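The stand's plate lies straight ahead (cyan-shaded mask centred at (274,77)), and the meter sits square in the jaws with its display toward the far end. Next I compute the placing pose.

```bash
cat >>h.py <<'E'
def delta(xs,h,rest=(.6153,.2193,.072,-.328),L=.1827):
    s=arm.get_state(); T=pose(rest,np.radians(15)); Rm=T[:3,:3]
    p=T[:3,3]+Rm@[xs,0,h+L]; Rt=R.from_matrix(Rm)*R.from_euler("x",np.pi)
    print("dp mm",((p-s["eef_pos"])*1e3).round(1),"rot deg",np.degrees((Rt*R.from_euler("xyz",s["ee_rot"]).inv()).as_rotvec()).round(2),"force",s["force"].round(1),"F in rest",(Rm.T@s["force"]).round(1),"w",s["width"].round(4))
    return Rm
E
python3 -c "
from h import *
Rm=delta(.012,.03); print(Rm)"
```

```text
Traceback (most recent call last):
  File "h.py", line 42, in delta
    print("dp mm",((p-s["eef_pos"])*1e3).round(1),"rot deg",np.degrees((Rt*R.from_euler("xyz",s["ee_rot"]).inv()).as_rotvec()).round(2),"force",s["force"].round(1),"F in rest",(Rm.T@s["force"]).round(1),"w",s["width"].round(4))
                                                                                                                                                                                                               ^^^^^^^^^^^^^^^^
AttributeError: 'float' object has no attribute 'round'
```

```bash
sed -i 's/s\["width"\].round(4)/round(s["width"],4)/' h.py
python3 -c "
from h import *
Rm=delta(.012,.03); print(Rm)"
```

```text
dp mm [  43.7  -14.6 -139.4] rot deg [ -4.87 -14.18   0.19] force [ 0.6 -0.1 -2.4] F in rest [-0.   0.1 -2.4] w 0.0479
[[ 0.91443091  0.3221503  -0.24502102]
 [-0.31117329  0.94668854  0.08337863]
 [ 0.25881905  0.          0.96592583]]
```

Call:
move_arm --pt "8 -3 -10 -1 -2.8 0.2" --pt "9 -3 -15 -1 -2.8 0" --pt "9 -3 -15 -1 -2.8 0" --pt "9 -3 -15 -1 -2.8 0" --pt "9 -3 -15 -0.9 -3 0"

```text
t: 7.75
eef_pos: [0.5748, 0.2334, 0.3494]
ee_rot: [3.141, -0.264, -0.327]
force: [1.0, -0.6, -0.4]
width: 0.048
```

Call:
move_arm --pt "0 0 -25 0 0 0" --pt "0 0 -22 0 0 0" --pt "0 0 -15 0 0 0" --pt "0 0 -7 0 0 0" --pt "0 0 0 0 0 0"

```text
t: 8.17
eef_pos: [0.5742, 0.2329, 0.2791]
ee_rot: [3.137, -0.261, -0.327]
force: [-0.6, -1.0, -2.1]
width: 0.0479
```

```bash
python3 - <<'E'
from h import *
delta(.012,.03);Rm=delta(.012,.004)
# cross-check of the held meter's and the stand's place in the fixed views
for c in("top","side"):
    k=cam(c); im=arm.grab_frame(c)
    cv2.imwrite(f"pics/{c}2.png",cv2.resize(im[:,:,::-1][110:310,60:260] if c=="top" else im[:,:,::-1][180:360,80:280],None,fx=3,fy=3,interpolation=cv2.INTER_CUBIC))
E
```

```text
dp mm [-0.   0.4  1.5] rot deg [ 0.2  -0.13  0.01] force [-0.6 -1.  -2.1] F in rest [-0.8 -1.2 -1.9] w 0.0479
dp mm [  6.3  -1.8 -23.6] rot deg [ 0.2  -0.13  0.01] force [-0.6 -1.  -2.1] F in rest [-0.8 -1.2 -1.9] w 0.0479
```

View pics/side2.png

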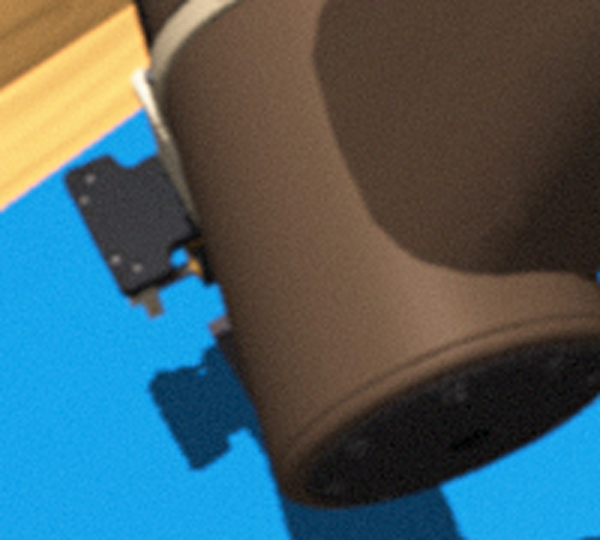

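The arm hides the meter in the side view, so I'll find the contact by touch. The plan is to come down along the plate's normal.

Call:
move_arm --pt "1.5 -0.5 -6 0.1 -0.1 0" --pt "1.5 -0.5 -6 0.1 0 0" --pt "1.5 -0.4 -6 0 0 0" --pt "1 -0.3 -4 0 0 0" --pt "0.5 -0.1 -1.5 0 0 0"

```text
t: 8.68
eef_pos: [0.5804, 0.2316, 0.2562]
ee_rot: [-3.14, -0.262, -0.328]
force: [-0.5, -0.3, -1.7]
width: 0.0477
```

Call:
move_arm --pt "0.2 -0.1 -1 0 0 0" --pt "0 0 0 0 0 0" --pt "0 0 0 0 0 0" --pt "0 0 0 0 0 0" --pt "0 0 0 0 0 0"

```text
t: 9.1
eef_pos: [0.5807, 0.232, 0.2565]
ee_rot: [-3.138, -0.263, -0.328]
force: [0.3, 0.4, -2.2]
width: 0.0478
```

```bash
python3 -c "
from h import *
delta(.012,0)"
```

```text
dp mm [ 0.8 -1.2 -4.9] rot deg [-0.14  0.12 -0.04] force [ 0.3  0.4 -2.2] F in rest [-0.5  0.5 -2.2] w 0.0478
```

Call:
move_arm --pt "0.1 -0.5 -1 0 0 0" --pt "0.2 -0.1 -0.8 0 0 0" --pt "0.2 -0.1 -0.7 0 0 0" --pt "0 0 0 0 0 0" --pt "0 0 0 0 0 0"

```text
t: 9.52
eef_pos: [0.5811, 0.2311, 0.2536]
ee_rot: [-3.139, -0.263, -0.328]
force: [0.8, 0.1, -1.9]
width: 0.048
```

Call:
move_arm --pt "0.2 -0.1 -0.7 0 0 0" --pt "0.2 -0.1 -0.6 0 0 0" --pt "0 0 0 0 0 0" --pt "0 0 0 0 0 0" --pt "0 0 0 0 0 0"

```text
t: 9.93
eef_pos: [0.5815, 0.231, 0.2523]
ee_rot: [-3.139, -0.263, -0.328]
force: [-0.7, -0.5, -1.7]
width: 0.0479
```

```bash
python3 -c "
from h import *
delta(.012,0)"
```

```text
dp mm [-0.  -0.2 -0.8] rot deg [-0.12  0.1  -0.04] force [-0.7 -0.5 -1.7] F in rest [-0.9 -0.7 -1.5] w 0.0479
```

Call:
move_arm --pt "0.1 -0.1 -0.5 0 0 0" --pt "0 0 0 0 0 0" --pt "0 0 0 0 0 0" --pt "0 0 0 0 0 0" --pt "0 0 0 0 0 0"

```text
t: 10.35
eef_pos: [0.5816, 0.2309, 0.2519]
ee_rot: [-3.139, -0.263, -0.328]
force: [0.2, 0.8, -1.5]
width: 0.0481
```

Call:
move_arm --pt "0.1 0 -0.5 0 0 0" --pt "0 0 0 0 0 0" --pt "0 0 0 0 0 0" --pt "0 0 0 0 0 0" --pt "0 0 0 0 0 0"

```text
t: 10.77
eef_pos: [0.5818, 0.2309, 0.2515]
ee_rot: [-3.139, -0.263, -0.328]
force: [-0.5, 0.1, 1.1]
width: 0.0475
```

The force changed from -1.7 to +1.1 N, which means contact with the plate. I'll ease off slightly and slide down the slope to the lip.

Call:
move_arm --pt "-0.1 0 0.6 0 0 0" --pt "-0.9 0.3 -0.3 0 0 0" --pt "-0.9 0.3 -0.3 0 0 0" --pt "0 0 0 0 0 0" --pt "0 0 0 0 0 0"

```text
t: 11.18
eef_pos: [0.5797, 0.2315, 0.2512]
ee_rot: [-3.139, -0.263, -0.328]
force: [0.2, 0.4, -1.2]
width: 0.0476
```

Call:
move_arm --pt "-0.9 0.3 -0.2 0 0 0" --pt "0 0 0 0 0 0" --pt "0 0 0 0 0 0" --pt "0 0 0 0 0 0" --pt "0 0 0 0 0 0"

```text
t: 11.6
eef_pos: [0.5789, 0.2318, 0.2512]
ee_rot: [-3.139, -0.263, -0.328]
force: [0.2, 0.5, -2.2]
width: 0.048
```

Call:
move_arm --pt "-0.5 0.2 -0.1 0 0 0" --pt "0 0 0 0 0 0" --pt "0 0 0 0 0 0" --pt "0 0 0 0 0 0" --pt "0 0 0 0 0 0"

```text
t: 12.02
eef_pos: [0.5784, 0.232, 0.2511]
ee_rot: [-3.139, -0.263, -0.328]
force: [0.5, 0.1, -2.3]
width: 0.0478
```

```bash
python3 -c "
from h import *
delta(.008,0)"
```

```text
dp mm [-0.6  0.1 -0.5] rot deg [-0.12  0.1  -0.04] force [ 0.5  0.1 -2.3] F in rest [-0.2  0.3 -2.3] w 0.0478
```

Call:
move_arm --pt "-0.5 0.2 -0.1 0 0 0" --pt "0 0 0 0 0 0" --pt "0 0 0 0 0 0" --pt "0 0 0 0 0 0" --pt "0 0 0 0 0 0"

```text
t: 12.43
eef_pos: [0.5779, 0.2322, 0.2509]
ee_rot: [-3.139, -0.263, -0.328]
force: [0.3, 0.6, -2.4]
width: 0.0481
```

Call:
move_arm --pt "-0.5 0.2 -0.1 0 0 0" --pt "0 0 0 0 0 0" --pt "0 0 0 0 0 0" --pt "0 0 0 0 0 0" --pt "0 0 0 0 0 0"

```text
t: 12.85
eef_pos: [0.5777, 0.2323, 0.2511]
ee_rot: [-3.139, -0.263, -0.328]
force: [3.6, -2.4, -1.2]
width: 0.0477
```

Call:
move_arm --pt "-0.5 0.2 -0.1 0 0 0" --pt "0 0 0 0 0 0" --pt "0 0 0 0 0 0" --pt "0 0 0 0 0 0" --pt "0 0 0 0 0 0"

```text
t: 13.27
eef_pos: [0.5776, 0.2324, 0.2512]
ee_rot: [-3.139, -0.264, -0.328]
force: [7.5, -3.8, -1.9]
width: 0.0476
```

That is lip contact, at 8 N and within 1 mm of the expected place. Next I relieve the push and settle the meter onto the plate.

Call:
move_arm --pt "0.6 -0.2 0 0 0 0" --pt "0.1 0 -0.4 0 0 0" --pt "0 0 0 0 0 0" --pt "0 0 0 0 0 0" --pt "0 0 0 0 0 0"

```text
t: 13.68
eef_pos: [0.5779, 0.2324, 0.2507]
ee_rot: [-3.139, -0.263, -0.328]
force: [3.9, -3.1, 0.7]
width: 0.0477
```

Call:
move_arm --pt "0.1 0 -0.4 0 0 0" --pt "0 0 0 0 0 0" --pt "0 0 0 0 0 0" --pt "0 0 0 0 0 0" --pt "0 0 0 0 0 0"

```text
t: 14.1
eef_pos: [0.578, 0.2325, 0.2504]
ee_rot: [-3.138, -0.263, -0.328]
force: [3.7, -3.3, 2.1]
width: 0.0476
```

```bash
python3 -c "
from h import *
delta(.008,0)"
```

```text
dp mm [-0.1 -0.4  0.1] rot deg [-0.14  0.14 -0.05] force [ 3.7 -3.3  2.1] F in rest [ 5.  -2.   0.8] w 0.0476
```

Call:
move_arm --pt "-0.1 -0.4 0 0 0 0" --pt "0 0 0 0 0 0" --pt "0 0 0 0 0 0" --pt "0 0 0 0 0 0" --pt "0 0 0 0 0 0" --squeeze 5

```text
t: 14.52
eef_pos: [0.5779, 0.2324, 0.2504]
ee_rot: [-3.138, -0.263, -0.328]
force: [4.8, -0.0, 3.4]
width: 0.048
```

Call:
move_arm --pt "0 0 0 0 0 0" --pt "0 0 0 0 0 0" --pt "0 0 0 0 0 0" --pt "0 0 0 0 0 0" --pt "0 0 0 0 0 0" --claw 0

```text
t: 14.93
eef_pos: [0.5773, 0.2319, 0.2496]
ee_rot: [-3.14, -0.262, -0.328]
force: [0.2, -0.4, -0.6]
width: 0.0753
```

Call:
move_arm --pt "0 0 0 0 0 0" --pt "0 0 0 0 0 0" --pt "0 0 0 0 0 0" --pt "0 0 0 0 0 0" --pt "0 0 0 0 0 0"

```text
t: 15.35
eef_pos: [0.5776, 0.232, 0.2499]
ee_rot: [-3.139, -0.263, -0.328]
force: [-0.7, -1.0, -0.2]
width: 0.0876
```

Now I retreat along the normal, then back toward the robot and up for a view.

Call:
move_arm --pt "-1.5 0.5 6 0 0 0" --pt "-4 1.3 15 0 0 0" --pt "-6 2 24 0 0 0" --pt "-8 2.7 30 0 0 0" --pt "-8 2.7 30 0 0 0"

```text
t: 15.77
eef_pos: [0.5495, 0.241, 0.356]
ee_rot: [-3.14, -0.262, -0.328]
force: [0.6, 0.2, 0.4]
width: 0.0874
```

Call:
move_arm --pt "0 0 20 1 2.8 0" --pt "0 0 15 1 2.8 0" --pt "0 0 10 1 2.8 0" --pt "0 0 5 1 2.8 0" --pt "0 0 0 0.9 3 0"

```text
t: 16.18
eef_pos: [0.5499, 0.2416, 0.4076]
ee_rot: [-3.134, 0.001, -0.327]
force: [0.9, -1.1, -0.1]
width: 0.0876
```

Call:
move_arm --pt "0 0 0 0 0 0" --pt "0 0 0 0 0 0" --pt "0 0 0 0 0 0" --pt "0 0 0 0 0 0" --pt "0 0 0 0 0 0"

```text
t: 16.6
eef_pos: [0.5498, 0.2411, 0.4047]
ee_rot: [-3.139, -0.001, -0.328]
force: [-0.0, -0.7, 0.1]
width: 0.0876
```

```bash
python3 - <<'E'
from h import *
kw=cam("wrist"); im=arm.grab_frame("wrist")[:,:,::-1].copy(); t=np.radians(15)
d=arm.masks_of("meter","wrist"); print([(e["xy"],e["score"],e["pixels"].sum()) for e in d])
T=pose((.6153,.2193,.072,-.328),t); v0=[*(T[:3,3]+T[:3,:3]@[.008,0,0]),-.328]
v,s=fit(METER,[(kw,d[0]["pixels"])],v0,[0,1,3],t)
print(v,s,"in rest mm",1e3*T[:3,:3].T@(v[:3]-T[:3,3]),"yaw err deg",np.degrees(v[3]+.328))
for b in METER: cv2.polylines(im,[cv2.convexHull(proj(b@pose(v0,t)[:3,:3].T+pose(v0,t)[:3,3],kw).astype(np.float32)).astype(int)],1,(0,0,255),1)
cv2.imwrite("pics/w3.png",im)
E
```

```text
[([277.0, 97.1], 0.85, np.int64(8930))]
[ 0.62250546  0.21707633  0.07407055 -0.32734533] 0.9755655427637204 in rest mm [7.81674248 0.21611446 0.0491037 ] yaw err deg 0.03750971023438798
```

View pics/w3.png

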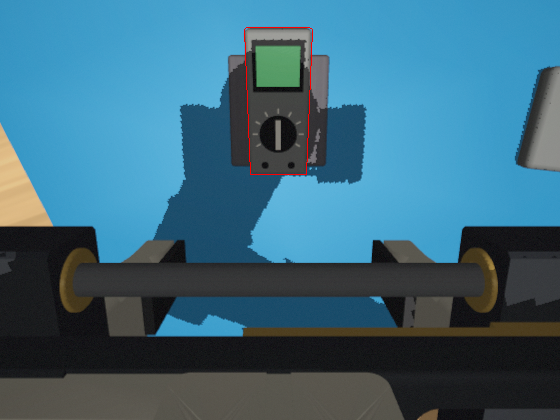

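The meter lies on the stand, display up and at the upper end: fit x = 7.8 mm, y = 0.2 mm, yaw 0.04°. I'll clear the arm for one check from the side.

Call:
move_arm --pt "0 -20 5 0 0 0" --pt "-5 -38 5 0 0 0" --pt "-5 -38 0 0 0 0" --pt "-5 -38 0 0 0 0" --pt "-5 -38 0 0 0 0"

```text
t: 17.12
eef_pos: [0.5294, 0.0678, 0.4151]
ee_rot: [-3.138, -0.001, -0.327]
force: [0.4, 0.3, -0.2]
width: 0.0878
```

Call:
move_arm --pt "-5 -38 0 0 0 0" --pt "-5 -38 0 0 0 0" --pt "0 -30 0 0 0 0" --pt "0 -10 0 0 0 0" --pt "0 0 0 0 0 0"

```text
t: 17.53
eef_pos: [0.5197, -0.0489, 0.4151]
ee_rot: [-3.138, -0.001, -0.331]
force: [0.2, -0.9, 0.6]
width: 0.0876
```

```bash
python3 - <<'E'
from h import *
t=np.radians(15); T=pose((.6153,.2193,.072,-.328),t); v0=[*(T[:3,3]+T[:3,:3]@[.008,0,0]),-.328]
for c in("side","top"):
    k=cam(c); im=arm.grab_frame(c)[:,:,::-1].copy()
    if c=="side": cv2.imwrite("pics/side3.png",cv2.resize(im[180:360,80:280],None,fx=3,fy=3,interpolation=cv2.INTER_CUBIC))
    for n in("power_bank","phone"): print(c,n,[(e["xy"],round(e["score"],2)) for e in arm.spot_point(n,c)][:1])
    d=arm.masks_of("meter",c); q=proj([v0[:3]],k)[0]
    e=min(d,key=lambda e:np.hypot(*(np.array(e["xy"])-q)))
    v,s=fit(METER,[(k,e["pixels"])],v0,[0,1,2,3] if c=="side" else [0,1,3],t)
    print(c,s,"in rest mm",1e3*T[:3,:3].T@(v[:3]-T[:3,3]),np.degrees(v[3]+.328))
E
```

```text
side power_bank [([303.1, 237.1], 0.82)]
side phone [([245.2, 197.4], 0.74)]
side 0.9179681851048446 in rest mm [12.76229925  0.04014882 -5.21205996] -0.3760103239505222
top power_bank [([283.8, 255.0], 0.55)]
top phone []
top 0.03342036553524804 in rest mm [ 99.4814997    8.82967944 -24.51239397] 1.2164683368715128
```

View pics/side3.png

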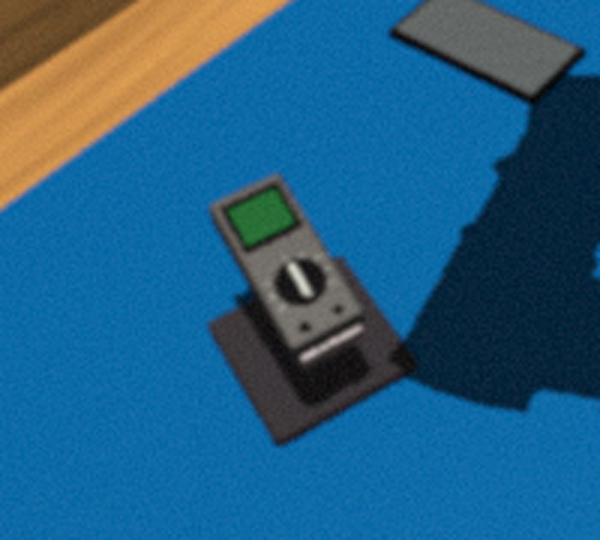

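The side view shows the meter lying flat on the plate against the bright lip, display uppermost. The phone and power bank are unmoved.

```bash
python3 -c "
from station import arm
print(arm.get_state()['t'],arm.job_done())"
```

```text
the job is handed in; nothing more can be done
17.9333 None
```

I put the grey pocket multimeter on the sloped stand and handed the job in at 17.9 s. It lies face up with the display at the upper end and its lower edge at the lip. I gripped it across the middle, set it down by touch (about 4 N on the plate, up to about 8 N against the lip), released it and backed the arm clear.

**Checks that passed**
- **Wrist view after release:** the meter was at x = 7.8 mm on the slope (target 8), 0.2 mm off centre and turned by less than 0.1°, with an outline match of 0.98. This fit assumed the 15° tilt and a height on or near the plate.
- **Side view with the arm away:** the picture shows the meter flat on the plate, against the lip.
- **Power bank and phone:** neither was touched. In the side view they were within about 3 pixels of where they started, and the top view agrees for the power bank.

**Checks that disagreed or failed**
- **Side outline fit:** with height left free it gave x = 12.8 mm and 5 mm below the plate. I discounted it because one view cannot separate height from distance, and it contradicts both the felt contact and the picture.
- **Last top view:** the fit on the meter failed (match 0.03, apparently on something else), and the phone was not found there, so neither has a top-view check.

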